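# Nest the sorting tubs and lock the keeper peg

## Task

Put away the shelf-fitter's sorting tubs: nest all the round tubs on the bench inside one another, upright and in size order, in the round well of the carrier, largest first. Then lock them in: press the keeper peg down while you turn it clockwise (do not swing it across loose), until its yellow arm lies across the middle of the well and the peg is fully home in its tapered hole, and let go so that it holds. Leave the drill, the screw box, the tape measure and the steel plates where they are.

Things in the scene. Friction and masses are not known exactly. Their poses are not given: they have to be found in the camera images.
- well (a point): centre of the inner floor (10 mm above the table) of the round grey well of the tub carrier; the axes are the carrier's (z up). The well's inside diameter is 72 mm, outside 79 mm; its rim is 42 mm above the table. The carrier, a plywood plate 100 x 180 x 8 mm, is fixed to the bench.
- peg_hole (a point): centre of the top of the square wooden post (44 x 44 mm, top 108 mm above the table) on the carrier, 95 mm from the well's axis along the carrier's +y. A captive tapered friction peg stands in the hole here.
- peg_grip (a point): centre of the peg's black thumb-grip, on the peg's vertical axis: an upright bar 40 mm long (along this frame's x), 12 mm thick (y), 34 mm high (z). Below it is a black hub, 34 mm diameter, 12 mm high; its underside is 8 mm above the post when the peg is loose and flush on it (this point then 137 mm above the table) when fully home.
- keeper_tip (a point): end of the flat yellow keeper arm, half-way up it. The arm runs from the peg's hub, 110 mm from the peg's axis to this end, along the thumb-grip's +x; 16 mm wide, 6 mm thick, its top 19 mm below the thumb-grip's centre.
- keeper (a joint): turn of the peg and its yellow arm, rad, growing clockwise seen from above. 0: the arm points along the carrier's +x, clear of the well; pi/2: it lies across the middle of the well. Range -0.1 to 1.9, about 0.1 N m of friction; stays where left. Starts between 0.1 and 0.4.
- peg_depth (a joint): how far the peg has gone down its tapered hole, m: 0 loose, 0.008 fully home. Moves under about 5 to 8 N downwards and stays where left. The taper binds: at a given turn it can be pressed no deeper than about 1.5 mm + 5.4 mm per rad of turn (a little give under load), so it goes home only when turned as well as pressed. Pressing with 8 to 20 N while turning works.
- tub_a_mid (a point): centre, half-way up, of the blue sorting tub (largest): a round open tub, 48 mm high, 68 mm outside diameter at the rim tapering to 63 mm at the foot, walls 2.5 mm, solid floor 12 mm thick; stands upright, z up. Nested in the next larger tub its rim stands 12 mm higher than that tub's rim. May be absent.
- tub_b_mid (a point): centre, half-way up, of the orange sorting tub (number 2 in size): a round open tub, 48 mm high, 58 mm outside diameter at the rim tapering to 53 mm at the foot, walls 2.5 mm, solid floor 12 mm thick; stands upright, z up. Nested in the next larger tub its rim stands 12 mm higher than that tub's rim. May be absent.
- tub_c_mid (a point): centre, half-way up, of the white sorting tub (number 3 in size): a round open tub, 48 mm high, 48 mm outside diameter at the rim tapering to 43 mm at the foot, walls 2.5 mm, solid floor 12 mm thick; stands upright, z up. Nested in the next larger tub its rim stands 12 mm higher than that tub's rim. May be absent.
- tub_d_mid (a point): centre, half-way up, of the green sorting tub (number 4 in size): a round open tub, 48 mm high, 38 mm outside diameter at the rim tapering to 33 mm at the foot, walls 2.5 mm, solid floor 12 mm thick; stands upright, z up. Nested in the next larger tub its rim stands 12 mm higher than that tub's rim. May be absent.
- tub_e_mid (a point): centre, half-way up, of the red sorting tub (smallest): a round open tub, 48 mm high, 28 mm outside diameter at the rim tapering to 23 mm at the foot, walls 2.5 mm, solid floor 12 mm thick; stands upright, z up. Nested in the next larger tub its rim stands 12 mm higher than that tub's rim. May be absent.
- drill: yellow and black cordless drill lying on its side, about 210 x 190 mm, 60 mm high; origin under the middle of its motor barrel; not part of the job
- screw_box: small brown carton of screws, 110 x 75 x 60 mm, origin under its centre; not part of the job
- tape_measure: round orange tape measure, 66 mm diameter, 30 mm high, origin under its centre; not part of the job
- gussets: stack of square steel gusset plates, 90 x 90 x 10 mm, origin under its centre; not part of the job
Not all that is in view belongs to the job. Of the things shaped like the part that bears tub_e_mid, the red one is meant.

How it is judged (in metres and radians):
On the way, in this order (a step that is already met when the one before it is completed fails the run):
1. all tubs are nested upright in the well (horizontal distance between each of tub_a_mid, tub_b_mid, tub_c_mid, tub_d_mid, tub_e_mid and well below 0.024 m and height (world z) of tub_a_mid below 0.038 m and angle between each of tub_a_mid, tub_b_mid, tub_c_mid, tub_d_mid, tub_e_mid's own z axis and vertical below 0.2 rad and height (world z) of tub_b_mid below 0.05 m and height (world z) of tub_c_mid below 0.062 m and height (world z) of tub_d_mid below 0.074 m and height (world z) of tub_e_mid below 0.086 m), for 0.2 s.
2. the peg is pressed home with its arm across the well (value of joint peg_depth above 0.0062 m and value of joint keeper between 1.35 and 1.8 rad), for 0.2 s.
At the end, for the whole second after the job is handed in: Every tub present stands upright (within 0.2 rad) in the well, within 24 mm of its axis and no more than 4 mm higher than a full nest in size order would have it; the keeper arm lies across the well (turn 1.35 to 1.8 rad), the peg is at least 6.2 mm of its 8 mm down, and all is at rest (all of step 1 and all of step 2 and linear speed of each of tub_a, tub_b, tub_c, tub_d, tub_e below 0.03 m/s and velocity of joint keeper below 0.1 rad/s); the robot touches nothing.
It fails at once if the keeper was swung across loose, without being pressed in (value of joint keeper above 1.25 rad and value of joint peg_depth below 0.002 m).
It fails at once if the drill was disturbed (distance of drill from where it was at the start of the episode above 0.03 m).
It fails at once if the screw box was disturbed (distance of screw_box from where it was at the start of the episode above 0.03 m).
It fails at once if the tape measure was disturbed (distance of tape_measure from where it was at the start of the episode above 0.03 m).
It fails at once if the gussets was disturbed (distance of gussets from where it was at the start of the episode above 0.03 m).
Of tub_a, tub_b, tub_c, tub_d, tub_e only 3 to 5 are there at a start; the rules pass over those that are not, and their reading is None.
At some moment in a run one of tub_a, tub_b, tub_c, tub_d may be knocked a few centimetres aside while the robot is not near it.
It also fails if it takes over 210 s, if anything falls off the work surface, if the arm or the gripper's body presses on something with over 40 N, if the wrist force passes 120 N, or if a joint passes its speed limit or range.

## Robot

A 7-joint arm with a two-finger parallel gripper is mounted at the origin on the work surface. World frame = base frame: x ahead of the robot, y to its left, z up, the work surface at z = 0. Lengths are in mm, angles in rad, forces in N, time in s.
With the tool pointing down it reaches from about 425 to 800 mm from the base axis. Payload 8.3 kg.
Tool frame: the origin (TCP) lies at the very end of the fingers, on their centre line; the grasp point (between the pads) lies 19 mm behind it; x points along the fingers, y is the direction in which the jaws open and shut, and the axes are right-handed (so a half turn about x gives the same grasp; the last joint's range is limited). The gripper opens to 85 mm and grips with 20 to 120 N. Pads are 22 mm wide; open, the fingers measure 114 mm over their backs; the gripper's body (76 mm by 85 mm) begins 54 mm behind the grasp point. The pads swing forward as they close: fully open they stand 13 mm farther back than shut.
Start: joints at [-1.343, 0.383, 0.016, 1.37, -0.006, 1.388, -0.046], TCP at [179.147, 598.756, 231.279] pointing down, gripper open.
Joint ranges: [-2.95, 2.95], [-0.25, 2.06], [-1.52, 1.56], [0.18, 2.33], [-1.44, 4.58], [0.02, 2.06], [-3.01, 3.01]. Speed limits (rad/s): [2.39, 2.39, 3.01, 3.01, 3.14, 3.14, 3.14].

## Interface

Orientations are given as a rotation vector (axis times angle).
In Python, from plant import status, vision, order gives the robot as it stands.
- The arm moves only by the shell command python3 -m creep 'ROWS' [OPENING] [FORCE]. ROWS is JSON, a list of rows, each a list of 6 numbers: the shift along the tool's x, y, z in m, then the turn, a rotation vector about the tool's x, y, z in degrees. A call has 1 to 5 rows; each row shifts and turns the commanded pose from where the row before left it, along the tool's axes as they then stand; what a row does not reach is not made up. A row lasts 1/12 s, in which the tool goes at most 41.7 mm and 7.16 degrees, less where a joint would pass 70% of its speed; a pose out of reach is approached as far as the arm can. A call is refused whole if a number of a shift passes 0.0417 or a number of a turn 7.16, either way. A call with a gripper value outside its range is refused whole. OPENING is the finger opening in m, from 0 to 0.0854, set as the call begins (- or left out, the last holds). The fingers move at their own pace and stop on an object; FORCE is the grip in N (left out, the last holds). Time passes only in rows, so rows that do not move let the fingers close. It gives the time, the measured TCP pose, the force and the opening at its end, in the units of the state.
- status.get_state(): the state, without advancing time (a new reading comes with each control period).
- vision.read_camera(name): name is "scene" or "top"; returns a dict with "color" (480x640x3 uint8, red, green, blue), "z_map" (480x640 float32, mm along the optical axis (not along the pixel's ray), 0 where there is no reading), "vertical_fov" (degrees; the focal length in pixels is half the picture's height over the tangent of half this angle, whatever the lens; pixels are square), "cx", "cy" (the principal point, pixels), "rvec" (rotation vector, rad) and "tvec" (3), from world to camera coordinates, as OpenCV has them. Camera axes: x right, y down, z forward; pixel columns grow to the right and rows downward; lengths in mm; the calibration is good to about 2 mm. A picture is of the moment at which its call begins.
- order.finish_job(): hands the job in, once; it reports no verdict.
The state is a dict: "clock": time; "qpos": joint angles; "qd": joint speeds; "effort": joint torques, N m; "eef_pos": TCP position; "eef_rot": TCP orientation; "contact_force": force on the tool from outside, world axes, zero at the start; "ft_torque": the same for the moment, N m; "opening": opening from 0.0 (shut) to 1.0 (fully open).
Only numpy, scipy, OpenCV 4.12 (cv2) and the standard library are available. Lean on these libraries where they do the work, as an engineer would, in place of code of your own. Each camera call takes 0.05 s, during which the arm holds its last target. There are 200 camera calls.

## Working session

There is one attempt and no reset: what is moved stays moved. The work goes in short steps, Python scripts to look and compute and a shell command to move; the robot and the scene stay as the last step left them, time stands still between calls to the robot, and variables do not carry over. Pictures are saved under pics/ and viewed, about 12 in all and at most 16, crops included, and the job is handed in when it is done.

```bash
ls; mkdir -p pics; cat > h.py <<'E'
import numpy as np, cv2
from scipy.spatial.transform import Rotation as R
from plant import status, vision, order
def cam(n):
    d=vision.read_camera(n); np.savez('pics/%s.npz'%n,**d); return d
def f(d): return 240/np.tan(np.radians(float(d['vertical_fov']))/2)
def w(d,u,v,z=None):
    """pixel->world; z: world height plane, else from depth"""
    M=R.from_rotvec(d['rvec']).as_matrix(); t=np.array(d['tvec']).ravel()
    r=np.array([(u-d['cx'])/f(d),(v-d['cy'])/f(d),1.])
    o=-M.T@t; k=M.T@r
    s=(z-o[2])/k[2] if z is not None else d['z_map'][int(v),int(u)]
    return o+s*k
def cloud(d):
    M=R.from_rotvec(d['rvec']).as_matrix(); t=np.array(d['tvec']).ravel()
    v,u=np.mgrid[:480,:640]; Z=d['z_map']
    P=np.stack([(u-d['cx'])/f(d)*Z,(v-d['cy'])/f(d)*Z,Z],-1)
    return (P-t)@M
def save(im,p): cv2.imwrite(p,np.ascontiguousarray(im[...,::-1]))
def tool():
    s=status.get_state(); return s,R.from_rotvec(s['eef_rot']).as_matrix()
E
python3 - <<'E'
from h import *
for n in('scene','top'):
    d=cam(n); save(d['color'],f'pics/{n}1.png'); print(n,d['vertical_fov'],d['cx'],d['cy'],d['rvec'],d['tvec'])
s,M=tool(); print(s); print(M)
E
```

```text
pics
scene 50.96520502232721 314.15585815195993 242.55276913955467 [ 2.0437748   0.98474436 -0.51591071] [-358.12170821 -159.84392532 1505.10219992]
top 47.694965030964035 316.70701009853724 235.9206186105225 [ 2.06849137 -2.15671069  0.22675188] [  41.77815883  585.5120305  1489.57101395]
{'clock': 0.1, 'qpos': array([-1.34289116,  0.38419152,  0.01637879,  1.37102619, -0.00630749,
        1.38818644, -0.04651914]), 'qd': array([ 0.0018786 , -0.00280136, -0.00066203, -0.00249184, -0.00045468,
       -0.00120451, -0.00114075]), 'effort': array([ 3.99582394e-03, -6.29127502e+01,  8.47914889e-01, -3.72760928e+01,
        1.68058625e-02,  1.04010102e-02,  4.78259881e-05]), 'eef_pos': array([179.03881771, 598.3479222 , 230.36589954]), 'eef_rot': array([ 0.22685288,  1.55895636, -0.22960456]), 'contact_force': array([0.11270295, 0.41182163, 0.60228818]), 'ft_torque': array([ 0.00841451,  0.02130212, -0.03809909]), 'opening': 0.9941710960890278}
[[-4.85998032e-04  2.86685356e-01  9.58024671e-01]
 [-1.69413086e-03  9.58023173e-01 -2.86685767e-01]
 [-9.99998447e-01 -1.76234788e-03  2.00851314e-05]]
```

View pics/scene1.png

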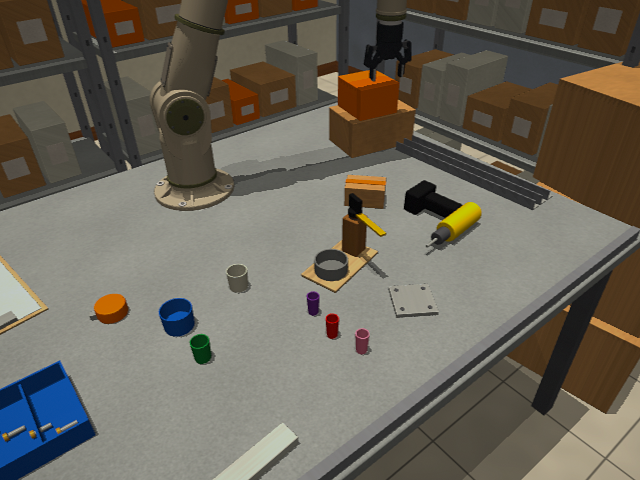

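View pics/top1.png

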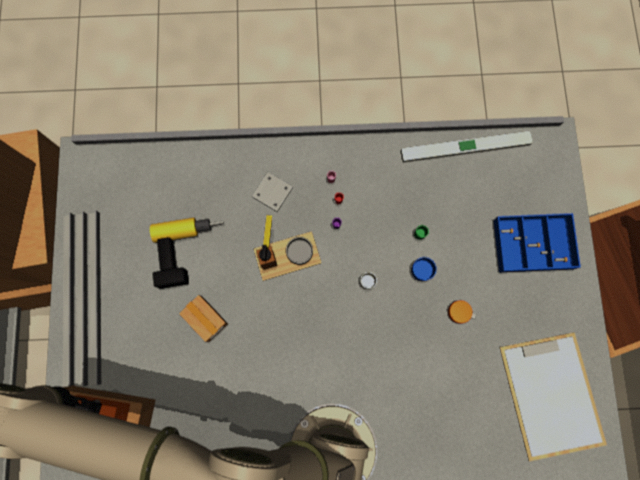

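The scene shows a blue tub at (177,317), white at (237,278), green at (201,348) and red at (332,326). Purple (313,303) and pink (362,341) are lookalikes of the red one. The tape measure is at (111,308), the well at (331,265), and I see no orange tub. Next I'll measure them.

```bash
cat > meas.py <<'E'
from h import *
def rim(d,u,v,rad,z0,z1):
    """points in height band near the pixel; circle-ish centre by bounding midpoint"""
    C=cloud(d); q=w(d,u,v,(z0+z1)/2)
    m=(np.hypot(C[...,0]-q[0],C[...,1]-q[1])<rad)&(C[...,2]>z0)&(C[...,2]<z1)&(d['z_map']>0)
    P=C[m]
    if len(P)<5: return None
    c,r=cv2.minEnclosingCircle(P[:,:2].astype(np.float32)); return np.round([*c,r,np.percentile(P[:,2],95),len(P)],1)
E
python3 - <<'E'
from meas import *
t=dict(np.load('pics/top.npz')); s=dict(np.load('pics/scene.npz'))
for n,u,v,r in [('blue',423,269,50),('white',368,282,45),('green',421,232,35),('red',339,198,25),('pink',331,177,25),('purple',337,224,25),('tape',461,312,50)]:
    print(n,rim(t,u,v,r,20,70), w(t,u,v,48).round())
for n,u,v,r in [('blue',177,303,50),('white',237,267,45),('green',201,339,35),('red',332,318,25),('pink',362,333,25),('purple',313,295,25),('tape',111,302,50)]:
    print(n,rim(s,u,v,r,20,70), w(s,u,v,48).round())
print('well',rim(t,300,250,50,30,55),rim(s,331,257,50,30,55))
C=cloud(t)
for u,v in[(200,400),(400,400),(250,350),(560,300)]: print(C[v,u])
k=1
a=t['color'][150:330,240:480]; b=s['color'][180:370,150:390]
save(np.vstack([cv2.resize(a,(720,540)[:2])[:300*1+240]]),'pics/c1.png')
save(cv2.resize(s['color'][180:300,280:420],(700,600),interpolation=cv2.INTER_CUBIC),'pics/c2.png')
E
```

```text
blue [ 483.6 -284.7   34.3   51.9  164. ] [ 481. -281.   48.]
white [ 458.3 -122.7   24.    50.1   93. ] [ 450. -122.   48.]
green [ 592.6 -286.7   19.8   51.4   97. ] [ 589. -284.   48.]
red [706.1 -51.6  13.5  50.2  61. ] [700. -53.  48.]
pink [773.7 -32.8  14.5  50.6  67. ] [765. -32.  48.]
purple [630.7 -41.5  13.6  51.2  57. ] [622. -43.  48.]
tape [ 359.2 -380.5   33.    35.5  430. ] [ 355. -377.   48.]
blue [ 483.6 -282.2   34.8   48.9  496. ] [ 470. -273.   48.]
white [ 458.3 -122.2   25.2   49.1  393. ] [ 449. -115.   48.]
green [ 594.  -285.    20.6   49.4  395. ] [ 591. -281.   48.]
red [707.6 -50.8  14.7  49.  225. ] [706. -51.  48.]
pink [774.5 -32.6  15.1  49.5 240. ] [774. -31.  48.]
purple [630.3 -41.3  15.9  48.9 203. ] [630. -39.  48.]
tape [ 361.  -380.8   34.    32.8  610. ] [ 380. -379.   48.]
well [554.4  70.4  39.7  47.7 128. ] [556.1  71.2  41.4  43.8 355. ]
[1.45295253e+02 3.61949706e+02 3.29990591e-01]
[ 122.06766693 -195.9448573     1.45067174]
[276.13852861 220.18353685   0.64738734]
[ 380.26238518 -678.58213915    3.79472726]
```

View pics/c1.png

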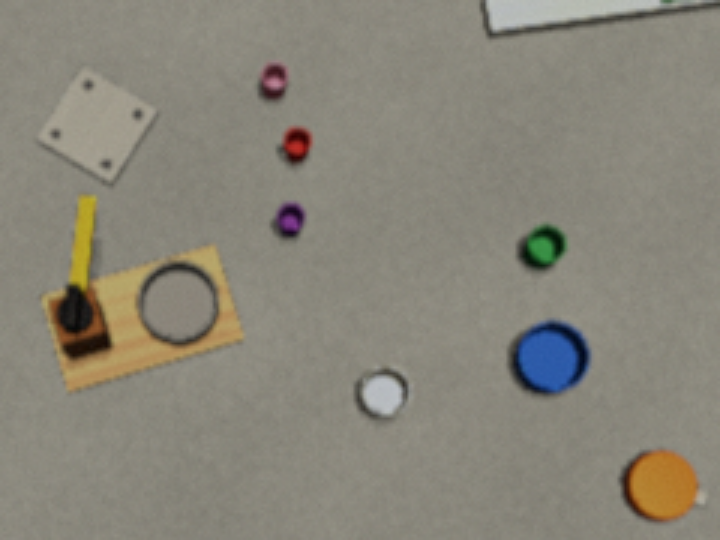

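List of candidates for red in c1: pink at (274,80), red at (297,144) and purple at (291,219). I choose the red one, world (707,-51). The orange disc (662,485) is only about 33 mm high, so it is the tape measure and tub b is absent. Both cameras agree on positions: blue (483.6,-283.5), white (458,-122), green (593,-286), well (555,71). I'll set out for the blue tub by going round the base.

```bash
cat > go.py <<'E'
# go.py x y z : tool-axis shift (mm) needed to reach world target
import sys; from h import *
s,M=tool(); g=np.array([float(a) for a in sys.argv[1:4]])
print('t',round(s['clock'],1),'pos',s['eef_pos'].round(1),'shift',(M.T@(g-s['eef_pos'])).round(1),'open',round(s['opening'],3),'F',s['contact_force'].round(1),'Mx',M[:,0].round(3),'My',M[:,1].round(3))
E
A='[[0,-0.0112,0.0316,0,0,0],[0,-0.0112,0.0316,0,0,0],[0,-0.0112,0.0316,0,0,0],[0,-0.0112,0.0316,0,0,0],[0,-0.0112,0.0316,0,0,0]]'; : unused
python3 -m creep '[[0,-0.0112,0.0316,0,0,0],[0,-0.0112,0.0316,0,0,0],[0,-0.0112,0.0316,0,0,0],[0,-0.0112,0.0316,0,0,0],[0,-0.0112,0.0316,0,0,0]]' 0.0854 40
python3 -m creep '[[0,-0.0112,0.0316,0,0,0],[0,-0.0112,0.0316,0,0,0],[0,-0.0112,0.0316,0,0,0],[0,-0.0112,0.0316,0,0,0],[0,-0.0112,0.0316,0,0,0]]'
python3 go.py 560 70 230
```

```text
clock: 0.52
eef_pos: [315.4, 498.5, 230.8]
eef_rot: [0.227, 1.559, -0.229]
contact_force: [1.0, 1.1, 0.3]
opening: 1.0
clock: 0.93
eef_pos: [450.7, 399.5, 230.9]
eef_rot: [0.228, 1.559, -0.229]
contact_force: [-0.1, 0.6, -0.0]
opening: 1.002
t 0.9 pos [450.7 399.5 230.9] shift [   1.  -284.4  199.1] open 1.002 F [-0.1  0.6 -0. ] Mx [-0.001 -0.001 -1.   ] My [ 0.287  0.958 -0.001]
```

```bash
python3 -m creep '[[0,-0.0284,0.0199,0,0,0],[0,-0.0284,0.0199,0,0,0],[0,-0.0284,0.0199,0,0,0],[0,-0.0284,0.0199,0,0,0],[0,-0.0284,0.0199,0,0,0]]' >/dev/null
python3 -m creep '[[0,-0.0284,0.0199,0,0,0],[0,-0.0284,0.0199,0,0,0],[0,-0.0284,0.0199,0,0,0],[0,-0.0284,0.0199,0,0,0],[0,-0.0284,0.0199,0,0,0]]' >/dev/null
python3 -m creep '[[0,-0.036,0.0028,0,0,0],[0,-0.036,0.0028,0,0,0],[0,-0.036,0.0028,0,0,0],[0,-0.036,0.0028,0,0,0],[0,-0.036,0.0028,0,0,0]]' >/dev/null
python3 -m creep '[[0,-0.036,0.0028,0,0,0],[0,-0.036,0.0028,0,0,0],[0,-0.036,0.0028,0,0,0],[0,-0.036,0.0028,0,0,0],[0,-0.036,0.0028,0,0,0]]'
python3 go.py 483.6 -283.5 110
python3 - <<'E'
from meas import *
s=cam('scene'); t=cam('top')
print(rim(s,177,303,50,20,52), rim(s,331,257,50,30,55),rim(t,300,250,50,30,55))
# well rim from scene: ring; peg grip / arm
C=cloud(s); m=(C[...,2]>112)&(C[...,2]<185)&(np.hypot(C[...,0]-540,C[...,1]-165)<135)
H=cv2.cvtColor(s['color'],cv2.COLOR_RGB2HSV)
y=m&(H[...,0]>18)&(H[...,0]<35)&(H[...,1]>150)&(H[...,2]>100); b=m&(s['color'].max(-1)<70)&(C[...,2]>140)
print('arm',y.sum(),C[y].mean(0)); c,r=cv2.minEnclosingCircle(C[b][:,:2].astype(np.float32)); print('grip',b.sum(),c,r,C[b][:,2].max(),np.median(C[b],0))
q=C[y]; i=np.argmin(q[:,1]+0*q[:,0]); print(cv2.minAreaRect(q[:,:2].astype(np.float32)), q[:,2].max())
E
```

```text
clock: 2.6
eef_pos: [481.8, -282.6, 231.1]
eef_rot: [0.228, 1.559, -0.228]
contact_force: [1.3, -0.1, -0.3]
opening: 1.002
t 2.6 pos [ 481.8 -282.6  231.1] shift [121.1  -0.4   2. ] open 1.002 F [ 1.3 -0.1 -0.3] Mx [-0.  0. -1.] My [0.286 0.958 0.   ]
[ 481.4 -280.9   34.2   48.9  387. ] [554.3  71.   42.3  43.1 355. ] [554.9  70.8  40.4  46.8 130. ]
arm 178 [594.97724704 153.69828571 125.48416675]
grip 148 (532.9837646484375, 161.84780883789062) 20.841842651367188 164.5516499073242 [535.86509696 159.56208554 155.58342666]
((592.8286743164062, 154.4490966796875), (16.60444450378418, 92.98950958251953), 81.4234390258789) 128.85827422371662
```

```bash
python3 -m creep '[[0.035,0,0.001,0,0,0],[0.035,0,0,0,0,0],[0.035,0,0,0,0,0],[0.035,0,0,0,0,0],[0.030,0,0,0,0,0]]' >/dev/null
python3 -m creep '[[0.02,0,0,0,0,0],[0.016,0,0,0,0,0],[0,0,0,0,0,0]]'
python3 -m creep '[[0,0,0,0,0,0],[0,0,0,0,0,0],[0,0,0,0,0,0],[0,0,0,0,0,0],[0,0,0,0,0,0]]' 0.05 40
python3 -m creep '[[0,0,0,0,0,0],[0,0,0,0,0,0],[0,0,0,0,0,0],[-0.01,0,0,0,0,0],[-0.02,0,0,0,0,0]]'
python3 -m creep '[[-0.03,0,0,0,0,0],[-0.03,0,0,0,0,0],[-0.03,0,0,0,0,0],[-0.03,0,0,0,0,0],[0,0,0,0,0,0]]'
python3 go.py 555 71 110
python3 - <<'E'
from h import *
d=cam('scene'); save(cv2.resize(d['color'][200:370,80:320],(720,510)),'pics/g1.png')
E
```

```text
clock: 3.37
eef_pos: [481.2, -279.4, 21.4]
eef_rot: [0.229, 1.565, -0.227]
contact_force: [-0.4, 0.2, -0.2]
opening: 0.995
clock: 3.78
eef_pos: [484.6, -281.8, 26.7]
eef_rot: [0.228, 1.556, -0.228]
contact_force: [0.0, 0.4, 5.2]
opening: 0.771
clock: 4.2
eef_pos: [482.0, -280.4, 54.1]
eef_rot: [0.229, 1.563, -0.227]
contact_force: [0.2, 0.0, -0.9]
opening: 0.771
clock: 4.62
eef_pos: [485.9, -283.4, 182.3]
eef_rot: [0.227, 1.549, -0.23]
contact_force: [0.7, -0.7, -0.5]
opening: 0.77
t 4.6 pos [ 485.9 -283.4  182.3] shift [ 71.7 359.4 -36.3] open 0.77 F [ 0.7 -0.7 -0.5] Mx [ 0.009 -0.004 -1.   ] My [ 0.287  0.958 -0.001]
```

View pics/g1.png

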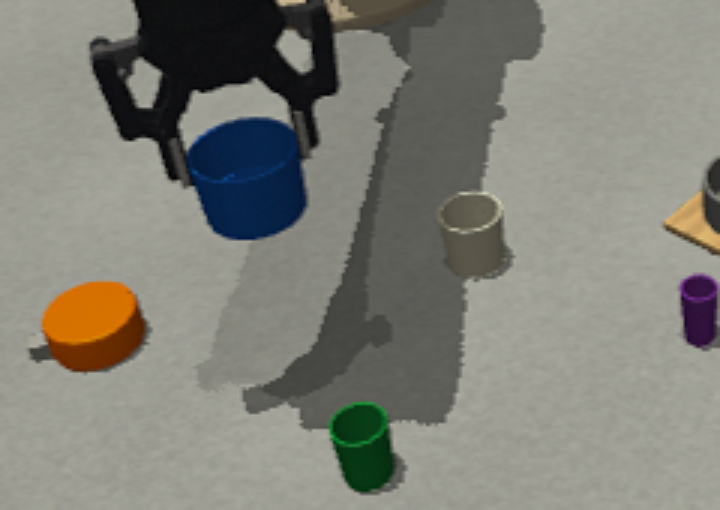

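The picture shows the blue tub held upright between the pads at (247,180). I'll carry it over the well.

```bash
python3 -m creep '[[0,0.036,-0.0036,0,0,0],[0,0.036,-0.0036,0,0,0],[0,0.036,-0.0036,0,0,0],[0,0.036,-0.0036,0,0,0],[0,0.036,-0.0036,0,0,0]]' >/dev/null
python3 -m creep '[[0,0.036,-0.0036,0,0,0],[0,0.036,-0.0036,0,0,0],[0,0.036,-0.0036,0,0,0],[0,0.036,-0.0036,0,0,0],[0,0.036,-0.0036,0,0,0]]' >/dev/null
python3 -m creep '[[0.02,0,0,0,0,0],[0.02,0,0,0,0,0],[0.02,0,0,0,0,0],[0,0,0,0,0,0],[0,0,0,0,0,0]]' >/dev/null
python3 -m creep '[[0,0,0,0,0,0],[0,0,0,0,0,0],[0,0,0,0,0,0]]'
python3 go.py 555 71 38
python3 - <<'E'
from h import *
d=cam('scene'); C=cloud(d); H=cv2.cvtColor(d['color'],cv2.COLOR_RGB2HSV)
m=(H[...,0]>100)&(H[...,0]<130)&(H[...,1]>150)&(np.hypot(C[...,0]-555,C[...,1]-71)<70)&(C[...,2]>70)
P=C[m]; zt=P[:,2].max(); print(m.sum(),zt,P[:,2].min()); Q=P[P[:,2]>np.percentile(P[:,2],98)-12]; print(cv2.minEnclosingCircle(Q[:,:2].astype(np.float32)))
E
```

```text
clock: 6.17
eef_pos: [553.1, 73.7, 116.6]
eef_rot: [0.229, 1.557, -0.228]
contact_force: [-0.8, 0.1, -0.6]
opening: 0.772
t 6.2 pos [553.1  73.7 116.6] shift [78.6 -2.1  2.5] open 0.772 F [-0.8  0.1 -0.6] Mx [ 0.002  0.001 -1.   ] My [0.287 0.958 0.001]
847 373.9496877761717 91.12980971321818
((554.352783203125, 64.66871643066406), 58.281333923339844)
```

```bash
python3 - <<'E'
from h import *
d=dict(np.load('pics/scene.npz')); C=cloud(d); H=cv2.cvtColor(d['color'],cv2.COLOR_RGB2HSV)
m=(H[...,0]>100)&(H[...,0]<130)&(H[...,1]>150)&(np.hypot(C[...,0]-555,C[...,1]-71)<55)&(C[...,2]>70)&(C[...,2]<170)
P=C[m]; print(np.percentile(P[:,2],[1,50,99]))
Q=P[P[:,2]>125]; print(len(Q),cv2.minEnclosingCircle(Q[:,:2].astype(np.float32)),Q.min(0),Q.max(0))
E
```

```text
[ 92.47228091 118.78901419 144.45658281]
291 ((550.3707275390625, 69.95198822021484), 40.546939849853516) [520.78584705  33.06260829 125.04274568] [589.02819112 110.42984644 169.51759869]
```

```bash
python3 -m creep '[[0.01,-0.0026,0.0008,0,0,0],[0.015,0,0,0,0,0],[0.015,0,0,0,0,0],[0,0,0,0,0,0],[0,0,0,0,0,0]]'
python3 -m creep '[[0.01,0,0,0,0,0],[0.01,0,0,0,0,0],[0.01,0,0,0,0,0],[0.005,0,0,0,0,0],[0,0,0,0,0,0]]'
python3 -m creep '[[0,0,0,0,0,0],[0,0,0,0,0,0],[0,0,0,0,0,0],[0,0,0,0,0,0]]'
python3 go.py 555 71 38
```

```text
clock: 6.63
eef_pos: [551.6, 70.7, 74.5]
eef_rot: [0.228, 1.561, -0.229]
contact_force: [-0.3, -0.1, 0.3]
opening: 0.766
clock: 7.05
eef_pos: [551.5, 70.9, 38.7]
eef_rot: [0.227, 1.561, -0.229]
contact_force: [-0.5, -0.3, -1.3]
opening: 0.777
clock: 7.38
eef_pos: [552.6, 71.0, 40.7]
eef_rot: [0.228, 1.558, -0.228]
contact_force: [0.0, -0.4, -1.3]
opening: 0.775
t 7.4 pos [552.6  71.   40.7] shift [2.7 0.7 2.3] open 0.775 F [ 0.  -0.4 -1.3] Mx [ 0.001  0.    -1.   ] My [0.287 0.958 0.   ]
```

```bash
python3 -m creep '[[0.002,0,0,0,0,0],[0,0,0,0,0,0],[0,0,0,0,0,0],[0,0,0,0,0,0],[0,0,0,0,0,0]]' 0.0854
python3 -m creep '[[-0.02,0,0,0,0,0],[-0.04,0,0,0,0,0],[-0.04,0,0,0,0,0],[-0.04,0,0,0,0,0],[-0.03,0,0,0,0,0]]' >/dev/null
python3 -m creep '[[0,-0.025,-0.005,0,0,0],[0,-0.035,-0.007,0,0,0],[0,-0.035,-0.007,0,0,0],[0,0,0,0,0,0],[0,0,0,0,0,0]]'
python3 - <<'E'
from meas import *
d=cam('scene'); t=cam('top'); save(cv2.resize(d['color'][200:370,140:420],(784,476)),'pics/p1.png')
print('blue',rim(d,331,250,50,48,75),rim(t,300,250,50,48,75))
for n,u,v,r in [('white',237,267,45),('green',201,339,35),('red',332,318,25)]: print(n,rim(d,u,v,r,20,52))
for n,u,v,r in [('white',368,282,45),('green',421,232,35),('red',339,198,25)]: print(n,rim(t,u,v,r,20,55))
E
python3 go.py 458.3 -122.5 110
```

```text
clock: 7.8
eef_pos: [552.4, 71.0, 38.4]
eef_rot: [0.228, 1.559, -0.228]
contact_force: [0.5, 0.4, -1.3]
opening: 1.001
clock: 8.63
eef_pos: [506.3, -16.8, 208.9]
eef_rot: [0.232, 1.558, -0.231]
contact_force: [-0.5, 0.2, 0.6]
opening: 0.997
blue [555.9  71.6  35.5  59.3 242. ] [555.8  70.8  35.2  63.2  74. ]
white [ 457.5 -121.4   24.8   48.5  264. ]
green [ 561.5 -256.4   18.1   48.9  184. ]
red [706.6 -50.6  14.5  48.4 200. ]
white [ 457.8 -123.7   23.7   50.9   71. ]
green [ 567.  -264.5   11.3   51.1   31. ]
red [708.3 -51.8  13.7  53.   38. ]
t 8.7 pos [507.1 -13.8 208.4] shift [  98.4 -118.2  -15.7] open 0.999 F [0.2 0.1 0.6] Mx [ 0.     0.001 -1.   ] My [0.286 0.958 0.001]
```

View pics/p1.png

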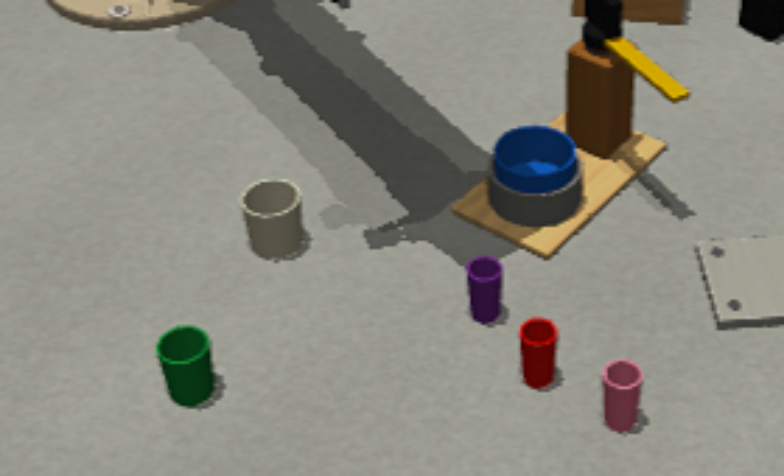

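The blue tub sits in the well at (535,160) with its rim at 59 mm. The green tub was knocked and now stands at (187,365), so I'll re-measure it later. White comes next.

```bash
python3 -m creep '[[0,-0.03,-0.004,0,0,0],[0,-0.03,-0.004,0,0,0],[0,-0.03,-0.004,0,0,0],[0,-0.028,-0.004,0,0,0],[0.02,0,0,0,0,0]]' 0.08 >/dev/null
python3 -m creep '[[0.03,0,0,0,0,0],[0.03,0,0,0,0,0],[0.03,0,0,0,0,0],[0,0,0,0,0,0],[0,0,0,0,0,0]]' >/dev/null
python3 go.py 457.9 -122.5 30
```

```text
t 9.6 pos [ 457.2 -122.    97.5] shift [67.5 -0.2  1.1] open 0.94 F [ 0.4 -0.9  1.1] Mx [-0.004 -0.    -1.   ] My [ 0.285  0.959 -0.001]
```

```bash
python3 -m creep '[[0.02,0,0.001,0,0,0],[0.025,0,0,0,0,0],[0.021,0,0,0,0,0],[0,0,0,0,0,0],[0,0,0,0,0,0]]' >/dev/null
python3 -m creep '[[0,0,0,0,0,0],[0,0,0,0,0,0],[0,0,0,0,0,0],[0,0,0,0,0,0],[0,0,0,0,0,0]]' 0.03 40
python3 -m creep '[[0,0,0,0,0,0],[0,0,0,0,0,0],[0,0,0,0,0,0],[0,0,0,0,0,0],[0,0,0,0,0,0]]'
python3 -m creep '[[-0.01,0,0,0,0,0],[-0.02,0,0,0,0,0],[-0.03,0,0,0,0,0],[-0.03,0,0,0,0,0],[-0.03,0,0,0,0,0]]' >/dev/null
python3 -m creep '[[0,0.034,0.006,0,0,0],[0,0.034,0.006,0,0,0],[0,0.034,0.006,0,0,0],[0,0.034,0.006,0,0,0],[0,0.034,0.006,0,0,0]]' >/dev/null
python3 -m creep '[[0,0.03,0.005,0,0,0],[0,0.01,0.002,0,0,0],[0,0,0,0,0,0],[0,0,0,0,0,0],[0,0,0,0,0,0]]'
python3 go.py 555.8 71.2 52
python3 - <<'E'
from h import *
d=cam('scene'); save(cv2.resize(d['color'][140:310,230:470],(720,510)),'pics/p2.png')
E
```

```text
clock: 10.4
eef_pos: [460.2, -123.5, 34.4]
eef_rot: [0.229, 1.555, -0.228]
contact_force: [-1.9, -0.2, 10.8]
opening: 0.53
clock: 10.82
eef_pos: [460.2, -123.5, 34.4]
eef_rot: [0.229, 1.555, -0.228]
contact_force: [-2.1, 0.7, 11.7]
opening: 0.535
clock: 12.07
eef_pos: [554.0, 65.4, 152.8]
eef_rot: [0.229, 1.558, -0.23]
contact_force: [-0.4, -1.0, -0.5]
opening: 0.535
t 12.1 pos [554.   65.4 152.8] shift [100.8   6.1   0. ] open 0.535 F [-0.4 -1.  -0.5] Mx [ 0.    -0.001 -1.   ] My [ 0.289  0.957 -0.001]
```

View pics/p2.png

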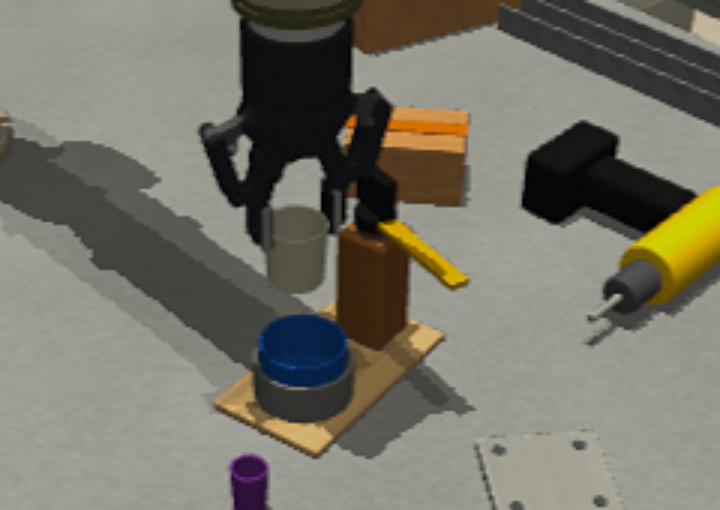

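White is held upright at (297,245), above the blue tub at (303,350). I'll lower it in.

```bash
python3 -m creep '[[0.02,0.006,0,0,0,0],[0.02,0,0,0,0,0],[0.02,0,0,0,0,0],[0,0,0,0,0,0],[0,0,0,0,0,0]]' >/dev/null
python3 -m creep '[[0.012,0,0,0,0,0],[0.01,0,0,0,0,0],[0.01,0,0,0,0,0],[0,0,0,0,0,0],[0,0,0,0,0,0]]'
python3 go.py 555.8 71.2 57
```

```text
clock: 12.95
eef_pos: [555.5, 72.9, 59.6]
eef_rot: [0.228, 1.56, -0.229]
contact_force: [0.4, 0.4, -0.6]
opening: 0.535
t 12.9 pos [555.5  72.9  59.6] shift [ 2.6 -1.5  0.8] open 0.535 F [ 0.4  0.4 -0.6] Mx [-0.002 -0.001 -1.   ] My [ 0.287  0.958 -0.001]
```

```bash
python3 -m creep '[[0.001,-0.0015,0.0008,0,0,0],[0,0,0,0,0,0],[0,0,0,0,0,0],[0,0,0,0,0,0],[0,0,0,0,0,0]]' 0.08
python3 -m creep '[[-0.02,0,0,0,0,0],[-0.03,0,0,0,0,0],[-0.03,0,0,0,0,0],[-0.03,0,0,0,0,0],[-0.03,0,0,0,0,0]]' >/dev/null
python3 -m creep '[[0,-0.03,0.008,0,0,0],[0,-0.034,0.01,0,0,0],[0,-0.034,0.01,0,0,0],[0,-0.034,0.01,0,0,0],[0,0,0,0,0,0]]'
python3 - <<'E'
from meas import *
d=cam('scene'); t=cam('top'); save(cv2.resize(d['color'][200:370,140:420],(784,476)),'pics/p3.png')
save(t['color'],'pics/top3.png')
print('white',rim(d,331,245,40,61,85),rim(t,300,250,40,62,85))
print('green',rim(d,207,330,45,20,52)); print('red',rim(d,332,318,25,20,52))
C=cloud(d);c=d['color'].astype(int); m=(c[...,1]>c[...,0]*1.6)&(c[...,1]>c[...,2]*1.4)&(C[...,2]>30)&(C[...,2]<60)&(np.abs(C[...,0]-560)<100)&(np.abs(C[...,1]+260)<100); print(m.sum(),cv2.minEnclosingCircle(C[m][:,:2].astype(np.float32)))
E
python3 go.py 562 -256 110
```

```text
clock: 13.37
eef_pos: [556.6, 71.5, 59.6]
eef_rot: [0.228, 1.558, -0.228]
contact_force: [-0.0, 0.0, -0.1]
opening: 0.935
clock: 14.2
eef_pos: [553.9, -75.4, 200.2]
eef_rot: [0.234, 1.556, -0.24]
contact_force: [-0.2, -0.8, 0.7]
opening: 0.933
white [553.7  73.5  26.6  71.2 159. ] [552.1  66.   29.8  74.1  60. ]
green [ 557.9 -256.    21.3   48.9  365. ]
red [705.9 -50.2  14.6  48.7 198. ]
260 ((557.8638305664062, -256.0177001953125), 21.260631561279297)
t 14.3 pos [554.7 -68.2 199.6] shift [  89.7 -177.6   61.5] open 0.941 F [-0.2  0.1 -0.8] Mx [ 0. -0. -1.] My [ 0.291  0.957 -0.   ]
```

View pics/p3.png

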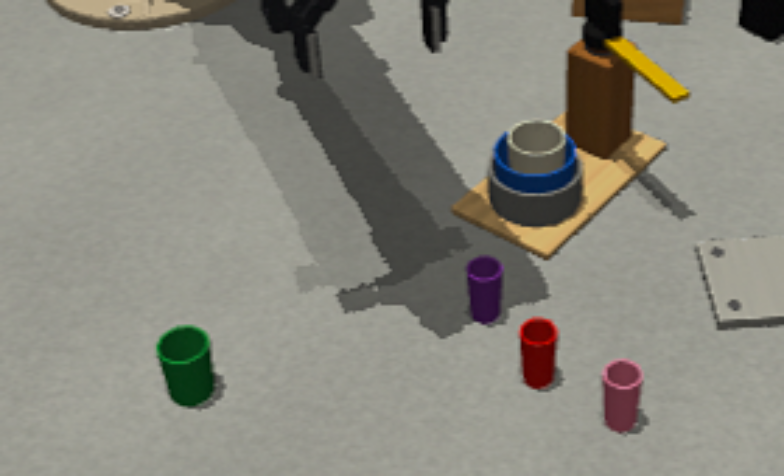

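White is nested in blue at (537,145) with its rim at 71 mm, as it should be. Green stands at (187,365), world about (559,-256), and is next.

```bash
python3 -m creep '[[0,-0.0298,0.0098,0,0,0],[0,-0.0298,0.0098,0,0,0],[0,-0.0298,0.0098,0,0,0],[0,-0.0298,0.0098,0,0,0],[0,-0.0298,0.0098,0,0,0]]' >/dev/null
python3 -m creep '[[0.02,-0.0298,0.0098,0,0,0],[0.03,0,0,0,0,0],[0.03,0,0,0,0,0],[0,0,0,0,0,0],[0,0,0,0,0,0]]' >/dev/null
python3 - <<'E'
from meas import *
d=cam('scene');C=cloud(d);c=d['color'].astype(int)
for z in(20,35,43):
    m=(c[...,1]>c[...,0]*1.6)&(c[...,1]>c[...,2]*1.4)&(C[...,2]>z)&(C[...,2]<56)&(np.abs(C[...,0]-560)<60)&(np.abs(C[...,1]+256)<60); print(m.sum(),cv2.minEnclosingCircle(C[m][:,:2].astype(np.float32)),np.percentile(C[m],[2,98],axis=0).round(1).tolist())
E
python3 go.py 559 -256 33
```

```text
347 ((559.115966796875, -253.46267700195312), 20.167463302612305) [[540.3, -272.2, 21.6], [576.6, -238.0, 49.8]]
200 ((559.115966796875, -253.46267700195312), 20.167463302612305) [[540.0, -272.3, 35.6], [576.8, -237.9, 50.2]]
109 ((558.2340087890625, -254.14898681640625), 19.867206573486328) [[540.5, -272.3, 43.5], [576.5, -237.9, 50.5]]
t 15.2 pos [ 560.8 -252.7  120. ] shift [87.  -3.7 -0.8] open 0.935 F [0.4 0.2 0.5] Mx [-0.  0. -1.] My [0.285 0.959 0.   ]
```

Green lies at about (558.7,-254.5).

```bash
python3 -m creep '[[0.03,-0.002,-0.001,0,0,0],[0.03,0,0,0,0,0],[0.027,0,0,0,0,0],[0,0,0,0,0,0],[0,0,0,0,0,0]]' >/dev/null
python3 -m creep '[[0,0,0,0,0,0],[0,0,0,0,0,0],[0,0,0,0,0,0],[0,0,0,0,0,0],[0,0,0,0,0,0]]' 0.022 40
python3 -m creep '[[0,0,0,0,0,0],[0,0,0,0,0,0],[0,0,0,0,0,0],[0,0,0,0,0,0],[0,0,0,0,0,0]]'
python3 -m creep '[[-0.01,0,0,0,0,0],[-0.03,0,0,0,0,0],[-0.04,0,0,0,0,0],[-0.04,0,0,0,0,0],[-0.02,0,0,0,0,0]]' >/dev/null
python3 -m creep '[[0,0.031,-0.009,0,0,0],[0,0.031,-0.009,0,0,0],[0,0.031,-0.009,0,0,0],[0,0.031,-0.009,0,0,0],[0,0.031,-0.009,0,0,0]]' >/dev/null
python3 -m creep '[[0,0.031,-0.009,0,0,0],[0,0.031,-0.009,0,0,0],[0,0.031,-0.009,0,0,0],[0,0.031,-0.009,0,0,0],[0,0.031,-0.009,0,0,0]]' >/dev/null
python3 -m creep '[[0,0,0,0,0,0],[0,0,0,0,0,0],[0,0,0,0,0,0],[0,0,0,0,0,0],[0,0,0,0,0,0]]'
python3 go.py 555 72 70
python3 - <<'E'
from meas import *
d=cam('scene');t=cam('top'); save(cv2.resize(d['color'][140:310,230:470],(720,510)),'pics/p4.png')
C=cloud(d);c=d['color'].astype(int); m=(c[...,1]>c[...,0]*1.6)&(c[...,1]>c[...,2]*1.4)&(C[...,2]>100)&(C[...,2]<250)&(np.hypot(C[...,0]-560,C[...,1]-70)<70);print('green',m.sum(),np.percentile(C[m],[2,98],axis=0).round(1).tolist())
m=(c.min(-1)>60)&(C[...,2]>64)&(C[...,2]<78)&(np.hypot(C[...,0]-555,C[...,1]-71)<40);print('white',m.sum(),cv2.minEnclosingCircle(C[m][:,:2].astype(np.float32)),np.percentile(C[m],[2,98],axis=0).round(1).tolist())
E
```

```text
clock: 16.02
eef_pos: [560.0, -256.2, 34.6]
eef_rot: [0.228, 1.555, -0.228]
contact_force: [-0.7, 1.0, 8.3]
opening: 0.421
clock: 16.43
eef_pos: [559.9, -256.2, 34.6]
eef_rot: [0.228, 1.555, -0.228]
contact_force: [-1.1, 1.6, 7.8]
opening: 0.421
clock: 18.1
eef_pos: [561.3, 65.2, 172.6]
eef_rot: [0.23, 1.558, -0.231]
contact_force: [-0.1, -0.8, -0.8]
opening: 0.421
t 18.1 pos [561.3  65.2 172.6] shift [102.6   4.7  -8. ] open 0.421 F [-0.1 -0.8 -0.8] Mx [ 0. -0. -1.] My [ 0.289  0.957 -0.   ]
green 362 [[542.7, 48.3, 141.4], [578.4, 83.4, 187.1]]
white 109 ((553.8692016601562, 72.95833587646484), 25.687049865722656) [[530.7, 50.6, 64.1], [577.9, 96.0, 71.8]]
```

View pics/p4.png

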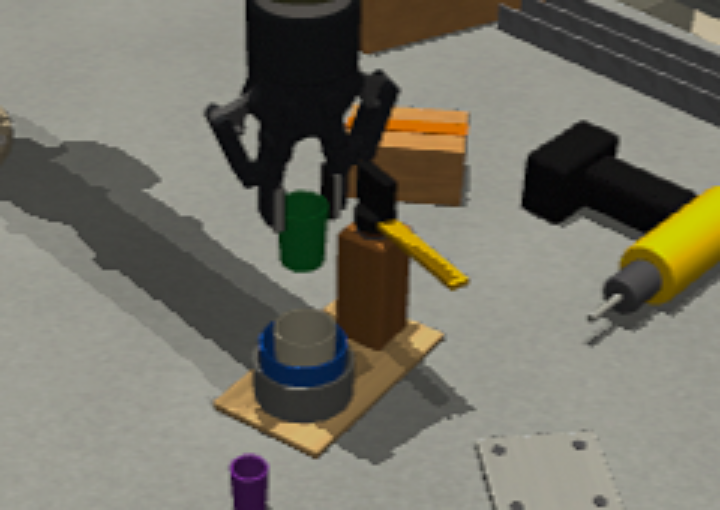

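Green (303,230) is held upright. It must move (-6,+7) mm to sit over white at (305,340).

```bash
python3 -m creep '[[0.02,0.0052,-0.0081,0,0,0],[0.02,0,0,0,0,0],[0.01,0,0,0,0,0],[0,0,0,0,0,0],[0,0,0,0,0,0]]' >/dev/null
python3 -m creep '[[0,0,0,0,0,0],[0.012,0,0,0,0,0],[0.012,0,0,0,0,0],[0.012,0,0,0,0,0],[0,0,0,0,0,0]]'
python3 -m creep '[[0.006,0,0,0,0,0],[0.006,0,0,0,0,0],[0.003,0,0,0,0,0],[0,0,0,0,0,0],[0,0,0,0,0,0]]'
python3 go.py 554.5 72.6 70
```

```text
clock: 19.03
eef_pos: [552.9, 74.1, 83.0]
eef_rot: [0.227, 1.563, -0.23]
contact_force: [-0.2, 0.3, -1.0]
opening: 0.422
clock: 19.45
eef_pos: [554.9, 74.3, 71.2]
eef_rot: [0.228, 1.559, -0.228]
contact_force: [-0.6, -0.0, -0.3]
opening: 0.419
t 19.4 pos [554.9  74.3  71.2] shift [ 1.2 -1.7  0.1] open 0.419 F [-0.6 -0.  -0.3] Mx [-0. -0. -1.] My [ 0.287  0.958 -0.   ]
```

```bash
python3 -m creep '[[0.001,0,0,0,0,0],[0,0,0,0,0,0],[0,0,0,0,0,0],[0,0,0,0,0,0]]' 0.06
python3 -m creep '[[-0.02,0,0,0,0,0],[-0.03,0,0,0,0,0],[-0.03,0,0,0,0,0],[-0.03,0,0,0,0,0],[-0.03,0,0,0,0,0]]' >/dev/null
python3 -m creep '[[0,-0.015,0.036,0,0,0],[0,-0.015,0.036,0,0,0],[0,-0.015,0.036,0,0,0],[0,-0.015,0.036,0,0,0],[0,-0.015,0.036,0,0,0]]' >/dev/null
python3 -m creep '[[0,0,0,0,0,0],[0,0,0,0,0,0],[0,0,0,0,0,0],[0,0,0,0,0,0],[0,0,0,0,0,0]]'
python3 - <<'E'
from meas import *
d=cam('scene'); save(cv2.resize(d['color'][140:380,200:440],(600,600)),'pics/p5.png')
C=cloud(d);c=d['color'].astype(int)
g=(c[...,1]>c[...,0]*1.6)&(c[...,1]>c[...,2]*1.4)&(np.hypot(C[...,0]-555,C[...,1]-71)<40)&(C[...,2]>60); print('green',g.sum(),np.percentile(C[g],[2,98],axis=0).round(1).tolist())
r=(c[...,0]>c[...,1]*4)&(c[...,0]>c[...,2]*4)&(np.hypot(C[...,0]-707,C[...,1]+51)<60)&(C[...,2]>15)&(C[...,2]<60); print('red',r.sum(),np.percentile(C[r],[2,98],axis=0).round(1).tolist(),rim(d,332,318,25,20,52))
E
python3 go.py 706.5 -50.8 110
```

```text
clock: 19.78
eef_pos: [555.1, 74.4, 70.6]
eef_rot: [0.228, 1.558, -0.228]
contact_force: [-0.1, 0.4, -0.3]
opening: 0.703
clock: 21.03
eef_pos: [705.5, -47.4, 211.4]
eef_rot: [0.228, 1.558, -0.226]
contact_force: [-0.6, 0.4, 0.3]
opening: 0.704
green 192 [[535.5, 57.6, 62.1], [572.9, 93.6, 83.8]]
red 223 [[694.7, -64.0, 16.6], [720.3, -39.4, 49.3]] [707.2 -50.3  14.3  49.2 198. ]
t 21.1 pos [705.6 -47.5 211.4] shift [101.4  -3.    1.7] open 0.704 F [-0.2  0.9 -0.8] Mx [ 0.001  0.001 -1.   ] My [0.285 0.959 0.001]
```

View pics/p5.png

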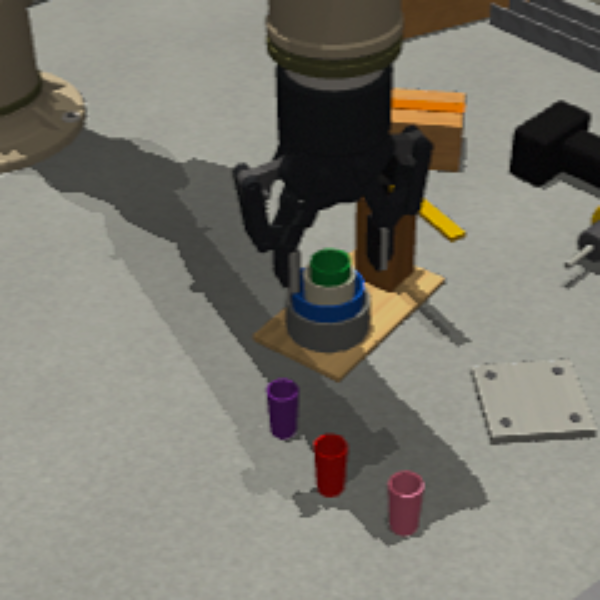

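Green is nested at (330,262) with its rim at 83 mm. Red is at (331,465) with purple (283,408) and pink (405,503) clear beside it. I'll grasp red.

```bash
python3 -m creep '[[0.03,-0.003,0.0025,0,0,0],[0.03,0,0,0,0,0],[0.03,0,0,0,0,0],[0,0,0,0,0,0],[0,0,0,0,0,0]]'
python3 -m creep '[[0.03,0,0,0,0,0],[0.03,0,0,0,0,0],[0.026,0,0,0,0,0],[0,0,0,0,0,0],[0,0,0,0,0,0]]'
python3 -m creep '[[0,0,0,0,0,0],[0,0,0,0,0,0],[0,0,0,0,0,0],[0,0,0,0,0,0],[0,0,0,0,0,0]]' 0.012 40
python3 -m creep '[[0,0,0,0,0,0],[0,0,0,0,0,0],[0,0,0,0,0,0],[0,0,0,0,0,0],[0,0,0,0,0,0]]'
python3 -m creep '[[-0.02,0,0,0,0,0],[-0.03,0,0,0,0,0],[-0.04,0,0,0,0,0],[-0.04,0,0,0,0,0],[-0.03,0,0,0,0,0]]' >/dev/null
python3 -m creep '[[0,0.016,-0.036,0,0,0],[0,0.016,-0.036,0,0,0],[0,0.016,-0.036,0,0,0],[0,0.016,-0.036,0,0,0],[0,0.014,-0.036,0,0,0]]' >/dev/null
python3 -m creep '[[0,0,0,0,0,0],[0,0,0,0,0,0],[0,0,0,0,0,0],[0,0,0,0,0,0],[0,0,0,0,0,0]]'
cat > m6.py <<'E'
from meas import *
d=cam('scene'); 
C=cloud(d);c=d['color'].astype(int)
g=(c[...,1]>c[...,0]*1.6)&(c[...,1]>c[...,2]*1.4)&(np.hypot(C[...,0]-555,C[...,1]-71)<40)&(C[...,2]>60); print('green',g.sum(),np.percentile(C[g],[2,98],axis=0).round(1).tolist())
r=(c[...,0]>c[...,1]*4)&(c[...,0]>c[...,2]*4)&(np.hypot(C[...,0]-555,C[...,1]-71)<60)&(C[...,2]>60)&(C[...,2]<250); P=np.percentile(C[r],[2,98],axis=0); print('red',r.sum(),P.round(1).tolist(),P.mean(0))
E
python3 m6.py; python3 go.py 554.2 75.6 85
```

```text
clock: 21.5
eef_pos: [706.1, -51.5, 119.6]
eef_rot: [0.228, 1.562, -0.227]
contact_force: [0.2, 0.7, 0.8]
opening: 0.703
clock: 21.92
eef_pos: [707.8, -52.3, 35.9]
eef_rot: [0.228, 1.558, -0.228]
contact_force: [0.3, -1.0, 1.2]
opening: 0.703
clock: 22.33
eef_pos: [709.4, -52.9, 37.7]
eef_rot: [0.228, 1.554, -0.227]
contact_force: [-1.2, 0.1, 8.2]
opening: 0.299
clock: 22.75
eef_pos: [709.4, -52.9, 37.7]
eef_rot: [0.228, 1.554, -0.227]
contact_force: [-0.2, 0.5, 7.0]
opening: 0.302
clock: 24.0
eef_pos: [558.2, 72.2, 194.7]
eef_rot: [0.23, 1.557, -0.23]
contact_force: [0.2, 0.4, -0.4]
opening: 0.29
green 195 [[536.1, 57.1, 61.8], [572.3, 92.4, 83.2]]
red 221 [[543.9, 61.4, 160.0], [569.7, 85.6, 205.7]] [556.7919393   73.52867128 182.80937279]
t 24.1 pos [558.1  72.3 194.4] shift [109.4   2.1  -4.7] open 0.294 F [ 0.1 -0.4  0.2] Mx [ 0.    -0.001 -1.   ] My [ 0.289  0.957 -0.001]
```

```bash
python3 -m creep '[[0.02,0.0008,-0.003,0,0,0],[0.02,0,0,0,0,0],[0.02,0,0,0,0,0],[0,0,0,0,0,0],[0,0,0,0,0,0]]' >/dev/null
python3 -m creep '[[0.01,0,0,0,0,0],[0.01,0,0,0,0,0],[0.008,0,0,0,0,0],[0,0,0,0,0,0],[0,0,0,0,0,0]]'
python3 m6.py
python3 -m creep '[[0.008,0,0,0,0,0],[0.007,0,0,0,0,0],[0.005,0,0,0,0,0],[0,0,0,0,0,0],[0,0,0,0,0,0]]'
python3 go.py 554.2 74.8 85
```

```text
clock: 24.88
eef_pos: [554.3, 75.2, 105.8]
eef_rot: [0.228, 1.56, -0.229]
contact_force: [0.1, 0.3, 0.7]
opening: 0.289
green 104 [[538.6, 56.3, 65.9], [572.9, 91.9, 83.3]]
red 179 [[540.2, 60.6, 77.8], [565.8, 88.3, 125.6]] [553.00162337  74.42689994 101.70598475]
clock: 25.35
eef_pos: [554.3, 75.1, 85.8]
eef_rot: [0.228, 1.56, -0.229]
contact_force: [-0.0, 0.3, -0.5]
opening: 0.293
t 25.4 pos [554.3  75.1  85.8] shift [ 0.8 -0.3  0. ] open 0.293 F [-0.   0.3 -0.5] Mx [-0.001 -0.    -1.   ] My [ 0.287  0.958 -0.001]
```

```bash
python3 -m creep '[[0.001,0,0,0,0,0],[0,0,0,0,0,0],[0,0,0,0,0,0],[0,0,0,0,0,0]]' 0.055
python3 -m creep '[[-0.02,0,0,0,0,0],[-0.03,0,0,0,0,0],[-0.03,0,0,0,0,0],[-0.04,0,0,0,0,0],[-0.03,0,0,0,0,0]]' >/dev/null
python3 -m creep '[[0,-0.035,-0.01,0,0,0],[0,-0.035,-0.01,0,0,0],[0,-0.035,-0.01,0,0,0],[0,0,0,0,0,0],[0,0,0,0,0,0]]'
cat > m7.py <<'E'
from meas import *
s=cam('scene'); import sys
if len(sys.argv)>1: save(cv2.resize(s['color'][170:290,270:430],(800,600),interpolation=cv2.INTER_CUBIC),sys.argv[1])
C=cloud(s);c=s['color'].astype(int); H=cv2.cvtColor(s['color'],cv2.COLOR_RGB2HSV)
r=(c[...,0]>c[...,1]*4)&(c[...,0]>c[...,2]*4)&(np.hypot(C[...,0]-555,C[...,1]-71)<60)&(C[...,2]>60)&(C[...,2]<250); P=np.percentile(C[r],[2,98],axis=0); print('red',r.sum(),P.round(1).tolist(),P.mean(0))
m=(C[...,2]>105)&(C[...,2]<185)&(np.hypot(C[...,0]-537,C[...,1]-163)<135)
y=m&(H[...,0]>18)&(H[...,0]<35)&(H[...,1]>150)&(H[...,2]>100); print('arm',y.sum(),cv2.minAreaRect(C[y][:,:2].astype(np.float32)),np.percentile(C[y][:,2],[2,50,98]))
b=m&(c.max(-1)<80)&(C[...,2]>133)&(np.hypot(C[...,0]-537,C[...,1]-163)<30); print('grip',b.sum(),cv2.minAreaRect(C[b][:,:2].astype(np.float32)),C[b][:,2].max()); 
tp=b&(C[...,2]>C[b][:,2].max()-5); print(cv2.minAreaRect(C[tp][:,:2].astype(np.float32)),tp.sum())
p=(C[...,2]>102)&(C[...,2]<114)&(np.hypot(C[...,0]-537,C[...,1]-163)<40)&~y; print('post',cv2.minAreaRect(C[p][:,:2].astype(np.float32)),p.sum())
E
python3 m7.py pics/p6.png; python3 go.py 535 163 200; python3 -c "
from h import *;print(status.get_state()['qpos'].round(2))"
```

```text
clock: 25.68
eef_pos: [554.8, 75.3, 85.5]
eef_rot: [0.228, 1.558, -0.228]
contact_force: [-0.3, 0.5, 0.4]
opening: 0.643
clock: 26.52
eef_pos: [495.2, -18.8, 236.1]
eef_rot: [0.232, 1.557, -0.23]
contact_force: [0.2, 1.0, -0.9]
opening: 0.643
red 114 [[540.0, 64.6, 78.0], [567.3, 89.1, 95.8]] [553.66180811  76.83993853  86.90335319]
arm 180 ((592.1593627929688, 154.59364318847656), (18.090999603271484, 97.61054992675781), 81.87962341308594) [122.53104545 125.58803095 128.2222536 ]
grip 186 ((530.6185913085938, 161.65499877929688), (15.063929557800293, 43.79405975341797), 85.46057891845703) 163.42849934361774
((530.8271484375, 163.61837768554688), (13.173274040222168, 42.13214111328125), 82.04906463623047) 58
post ((531.8214111328125, 162.9912109375), (44.937255859375, 44.88287353515625), 14.639822959899902) 120
t 26.6 pos [495.8 -17.  235.8] shift [ 36.  183.6 -14.3] open 0.644 F [-0.1  0.2 -0.7] Mx [ 0.001  0.001 -1.   ] My [0.288 0.958 0.001]
[-0.52  0.1   0.53  1.73 -0.05  1.33  1.3 ]
```

View pics/p6.png

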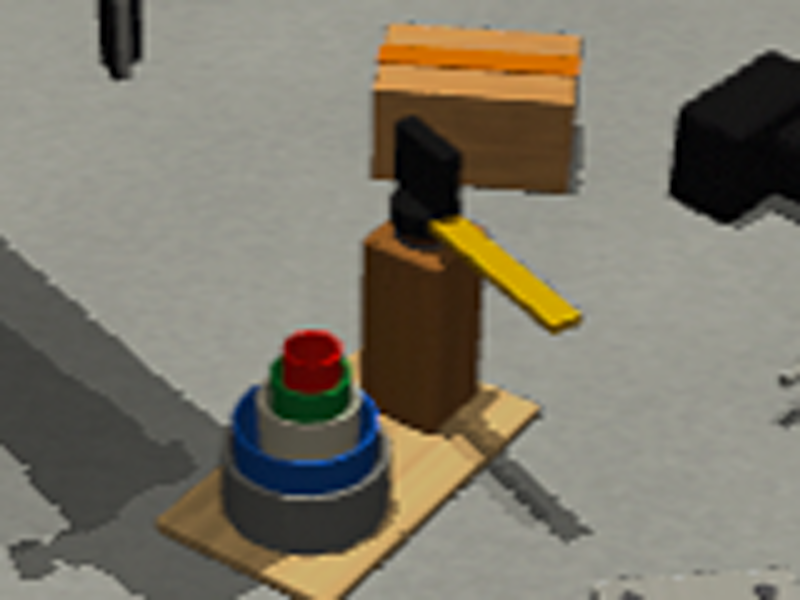

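All four tubs are nested, with the red rim at (312,350) and 96 mm. The peg grip is at (427,165), and the post and grip measurements agree on world (531.5,163.2). The arm is at -8° and the carrier x at +14.6°, so keeper is about 0.40 rad and the turn needed is about 67°.

```bash
python3 -m creep '[[0,0.0366,-0.0035,0,0,0],[0,0.0366,-0.0035,0,0,0],[0,0.0366,-0.0035,0,0,0],[0,0.0366,-0.0035,0,0,0],[0,0.0366,-0.0035,0,0,0]]' 0.05 >/dev/null
python3 -m creep '[[0,0,0,-4.3,0,0],[0,0,0,-4.3,0,0],[0.02,0,0,0,0,0],[0,0,0,0,0,0],[0,0,0,0,0,0]]'
python3 -m creep '[[0,0,0,0,0,0],[0,0,0,0,0,0]]' >/dev/null
python3 go.py 531.5 163.2 133
```

```text
clock: 27.4
eef_pos: [530.7, 164.8, 214.1]
eef_rot: [0.108, 1.571, -0.11]
contact_force: [0.2, -0.4, 0.5]
opening: 0.584
t 27.6 pos [531.9 164.  216. ] shift [83.  -0.9 -0.3] open 0.584 F [ 0.1  0.1 -0.3] Mx [ 0.001  0.    -1.   ] My [0.14 0.99 0.  ]
```

```bash
python3 -m creep '[[0.02,-0.0009,0,0,0,0],[0.02,0,0,0,0,0],[0.02,0,0,0,0,0],[0.012,0,0,0,0,0],[0.01,0,0,0,0,0]]' 
python3 -m creep '[[0,0,0,0,0,0],[0,0,0,0,0,0],[0,0,0,0,0,0]]'
python3 -m creep '[[0,0,0,0,0,0],[0,0,0,0,0,0],[0,0,0,0,0,0],[0,0,0,0,0,0],[0,0,0,0,0,0]]' 0 80
python3 -m creep '[[0,0,0,0,0,0],[0,0,0,0,0,0],[0,0,0,0,0,0],[0,0,0,0,0,0],[0,0,0,0,0,0]]'
python3 go.py 531.5 163.2 133
```

```text
clock: 27.98
eef_pos: [531.2, 162.7, 132.6]
eef_rot: [0.11, 1.568, -0.111]
contact_force: [0.3, 0.5, 0.2]
opening: 0.589
clock: 28.23
eef_pos: [532.1, 162.9, 134.5]
eef_rot: [0.111, 1.566, -0.11]
contact_force: [0.4, 0.0, 0.4]
opening: 0.586
clock: 28.65
eef_pos: [531.7, 162.8, 133.9]
eef_rot: [0.111, 1.567, -0.11]
contact_force: [-0.8, -1.9, 3.0]
opening: 0.126
clock: 29.07
eef_pos: [531.7, 162.8, 133.9]
eef_rot: [0.111, 1.567, -0.11]
contact_force: [-1.5, -0.3, 4.9]
opening: 0.121
t 29.1 pos [531.7 162.8 133.9] shift [ 0.9  0.4 -0.2] open 0.121 F [-1.5 -0.3  4.9] Mx [ 0.001  0.    -1.   ] My [0.14 0.99 0.  ]
```

Gripped (opening about 10–12 mm). Pressing.

```bash
python3 -m creep '[[0.002,0,0,0,0,0],[0.002,0,0,0,0,0],[0,0,0,0,0,0],[0,0,0,0,0,0],[0,0,0,0,0,0]]'
python3 -m creep '[[0.002,0,0,0,0,0],[0.001,0,0,0,0,0],[0,0,0,0,0,0],[0,0,0,0,0,0],[0,0,0,0,0,0]]'
```

```text
clock: 29.48
eef_pos: [531.8, 162.8, 130.5]
eef_rot: [0.111, 1.567, -0.11]
contact_force: [-3.1, -2.1, 10.5]
opening: 0.122
clock: 29.9
eef_pos: [531.9, 162.8, 129.8]
eef_rot: [0.113, 1.566, -0.109]
contact_force: [-11.4, -2.7, 30.0]
opening: 0.125
```

```bash
python3 -m creep '[[0,0,0,5,0,0],[0,0,0,5,0,0],[0,0,0,0,0,0],[0,0,0,0,0,0]]'
python3 -m creep '[[0.0006,0,0,4,0,0],[0.0006,0,0,4,0,0],[0,0,0,0,0,0],[0,0,0,0,0,0]]'
python3 go.py 531.5 163.2 125
```

```text
clock: 30.23
eef_pos: [531.9, 162.6, 129.2]
eef_rot: [0.25, 1.555, -0.247]
contact_force: [-10.4, -4.1, 25.0]
opening: 0.122
clock: 30.57
eef_pos: [531.8, 162.6, 128.2]
eef_rot: [0.359, 1.54, -0.356]
contact_force: [-12.0, -4.0, 28.8]
opening: 0.123
t 30.6 pos [531.8 162.6 128.2] shift [ 3.3  0.4 -0.6] open 0.123 F [-12.   -4.   28.8] Mx [ 0.001  0.002 -1.   ] My [0.441 0.898 0.002]
```

```bash
python3 -m creep '[[0,0,0,5,0,0],[0.0004,0,0,5,0,0],[0.0004,0,0,5,0,0],[0,0,0,0,0,0],[0,0,0,0,0,0]]'
python3 -m creep '[[0.0004,0,0,5,0,0],[0.0004,0,0,5,0,0],[0.0004,0,0,5,0,0],[0,0,0,0,0,0],[0,0,0,0,0,0]]'
python3 go.py 531.5 163.2 125
python3 m7.py
```

```text
clock: 30.98
eef_pos: [531.7, 162.4, 127.0]
eef_rot: [0.563, 1.496, -0.56]
contact_force: [-10.1, -4.0, 26.1]
opening: 0.122
clock: 31.4
eef_pos: [531.6, 162.3, 126.4]
eef_rot: [0.765, 1.432, -0.762]
contact_force: [-14.0, -4.9, 32.8]
opening: 0.126
t 31.4 pos [531.6 162.3 126.4] shift [ 1.4  0.4 -0.8] open 0.126 F [-14.   -4.9  32.8] Mx [ 0.001  0.002 -1.   ] My [0.83  0.557 0.002]
red 119 [[540.2, 63.4, 78.1], [565.9, 89.1, 95.4]] [553.07830504  76.25957513  86.7352626 ]
arm 155 ((566.0906372070312, 110.48481750488281), (19.08731460571289, 94.94467163085938), 36.22211837768555) [115.81452303 118.20021779 120.67169842]
grip 378 ((534.5430908203125, 162.79559326171875), (56.02692413330078, 37.1030387878418), 43.894012451171875) 184.83666843756947
((535.1136474609375, 163.1497039794922), (56.10693359375, 26.29638671875), 35.12807083129883) 51
post ((532.3237915039062, 162.93487548828125), (44.432525634765625, 43.617679595947266), 13.283281326293945) 107
```

```bash
python3 -m creep '[[0,0,0,5,0,0],[0.0003,0,0,5,0,0],[0,0,0,5,0,0],[0,0,0,5,0,0],[0,0,0,2,0,0]]'
python3 -m creep '[[0,0,0,0,0,0],[0,0,0,0,0,0],[0,0,0,0,0,0]]'
python3 go.py 531.5 163.2 125
python3 m7.py pics/p7.png
```

```text
clock: 31.87
eef_pos: [531.4, 162.2, 126.4]
eef_rot: [1.06, 1.299, -1.057]
contact_force: [-15.7, -6.2, 36.2]
opening: 0.122
clock: 32.12
eef_pos: [531.4, 162.2, 126.4]
eef_rot: [1.057, 1.301, -1.054]
contact_force: [-15.2, -5.4, 37.2]
opening: 0.123
t 32.1 pos [531.4 162.2 126.4] shift [ 1.4  0.3 -1. ] open 0.123 F [-15.2  -5.4  37.2] Mx [ 0.     0.002 -1.   ] My [0.979 0.206 0.001]
red 118 [[540.1, 64.1, 78.6], [566.2, 89.0, 95.5]] [553.14154519  76.52888303  87.06243806]
arm 162 ((542.7933349609375, 101.30380249023438), (23.442283630371094, 93.4967041015625), 18.078655242919922) [115.39580842 118.08198054 120.28403549]
grip 369 ((539.071044921875, 159.3115234375), (55.00798797607422, 31.25438117980957), 15.03563404083252) 184.92691927060073
((538.1649780273438, 163.06735229492188), (53.95508575439453, 25.551225662231445), 9.998592376708984) 47
post ((539.3780517578125, 158.8116455078125), (55.970279693603516, 44.58153533935547), 57.18302917480469) 114
```

View pics/p7.png

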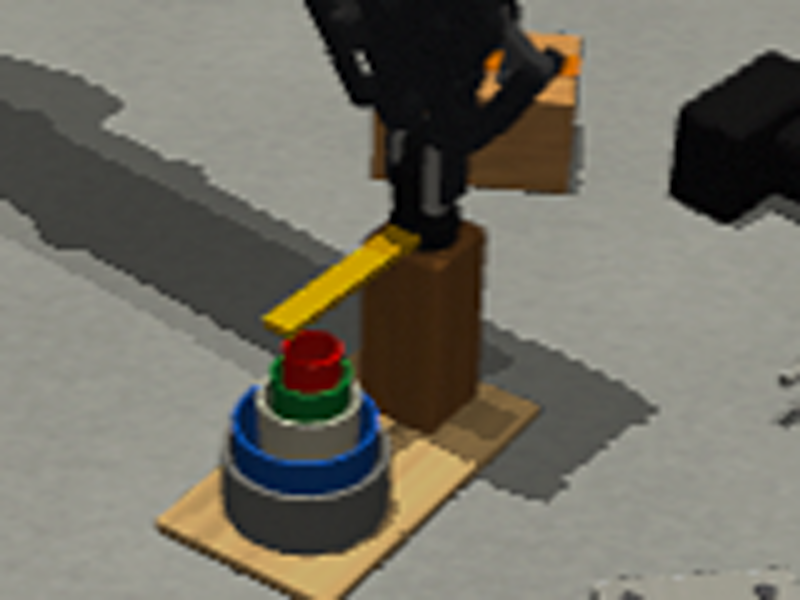

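The arm lies over the nest at (340,285). Its turn is about 93° and its top dropped 128.2→120.3 mm, which is home. I'll unload the press, let go and back off.

```bash
python3 -m creep '[[-0.0015,0,0,0,0,0],[-0.001,0,0,0,0,0],[0,0,0,0,0,0],[0,0,0,0,0,0]]'
python3 -m creep '[[0,0,0,0,0,0],[0,0,0,0,0,0],[0,0,0,0,0,0],[0,0,0,0,0,0],[0,0,0,0,0,0]]' 0.05 20
python3 -m creep '[[-0.01,0,0,0,0,0],[-0.02,0,0,0,0,0],[-0.03,0,0,0,0,0],[-0.03,0,0,0,0,0],[-0.03,0,0,0,0,0]]'
python3 -m creep '[[0,0.01,0.03,0,0,0],[0,0.01,0.03,0,0,0],[0,0.01,0.03,0,0,0],[0,0.01,0.03,0,0,0],[0,0,0,0,0,0]]'
python3 go.py 532 163 260; python3 m7.py pics/p8.png
```

```text
clock: 32.5
eef_pos: [531.2, 162.2, 126.6]
eef_rot: [1.055, 1.301, -1.055]
contact_force: [-7.6, -2.8, 14.7]
opening: 0.126
clock: 32.92
eef_pos: [531.2, 162.7, 125.0]
eef_rot: [1.054, 1.301, -1.055]
contact_force: [-0.2, -0.8, 0.3]
opening: 0.587
clock: 33.33
eef_pos: [531.2, 162.4, 247.3]
eef_rot: [1.055, 1.3, -1.055]
contact_force: [0.9, 0.4, -0.3]
opening: 0.583
clock: 33.75
eef_pos: [597.0, 45.7, 246.3]
eef_rot: [1.059, 1.293, -1.062]
contact_force: [0.1, -0.9, 1.1]
opening: 0.59
t 33.8 pos [597.   45.7 246.3] shift [ -14.3  -40.5 -127.8] open 0.59 F [ 0.1 -0.9  1.1] Mx [ 0.002 -0.004 -1.   ] My [0.98  0.198 0.001]
red 116 [[540.6, 63.7, 77.0], [566.5, 89.7, 95.5]] [553.55790287  76.7367653   86.25842931]
arm 133 ((539.7518920898438, 105.28680419921875), (25.09433937072754, 102.5660400390625), 14.595597267150879) [115.53524461 118.34845041 120.48067109]
grip 146 ((532.32080078125, 163.85205078125), (14.404196739196777, 42.135013580322266), 8.253108024597168) 156.42752191564404
((532.0887451171875, 163.81838989257812), (13.935235023498535, 42.135013580322266), 8.253108024597168) 54
post ((538.9526977539062, 159.40277099609375), (56.88243103027344, 41.93118667602539), 56.61664581298828) 114
```

View pics/p8.png

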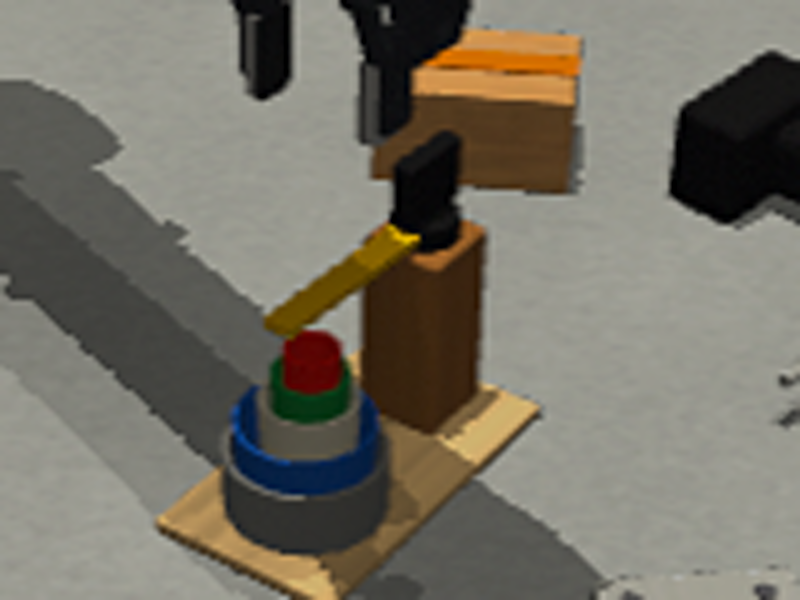

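```bash
python3 -m creep '[[0,0,0,0,0,0],[0,0,0,0,0,0],[0,0,0,0,0,0],[0,0,0,0,0,0],[0,0,0,0,0,0]]'
python3 -c "
from plant import order
print(order.finish_job())"
```

```text
clock: 34.22
eef_pos: [595.1, 54.7, 245.4]
eef_rot: [1.053, 1.302, -1.053]
contact_force: [-0.2, -1.1, 0.1]
opening: 0.586
the job is handed in; nothing more can be done
None
```

The job is handed in, at about 34 s of the 210 s allowed. I nested the blue, white, green and red tubs upright in the well. I saw no orange tub: the only orange disc on the bench stood about 33 mm high, so I took it to be the tape measure. I then pressed the keeper peg down while turning it clockwise about 70° and let go, and backed the robot clear.

**Last checks:**
- **Tubs:** the rims measured, tub by tub, at about 59, 71, 83 and 95 mm, which matches a full nest of four. The red tub is about 6 mm from the well's axis.
- **Keeper turn:** three estimates gave about 93°, 93° and 96° (1.62 to 1.67 rad), inside the allowed 1.35 to 1.8 rad.
- **Peg depth:** the measures disagreed slightly. The grip top dropped 7.0 mm and the arm top 7.8 mm, both above the 6.2 mm required, and the hub looks flush on the post.
- **Pressing force:** it reached about 37 N for a moment, above the suggested 8 to 20 N. The wrist limit is 120 N, and the force came through the fingertips, not the gripper's body.
- **Other things:** the green tub was knocked aside during the run, so I measured it again before picking it up. My moves stayed clear of the drill, screw box, tape measure and steel plates, but I did not measure their positions again at the end.

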